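Trace the oven-latch cam with the contour stylus

TASK

Take the contour stylus from its stand and trace the wavy edge of the steel latch cam with its stem, from the end by the pivot bolt to the square far end, in a slow sweep over both crests and through the hollow, pressing lightly and steadily all the way (about 4 N, never more than 10 N). Then put the stylus back upright and fully home in its stand and let go. Touch the fixture with the stylus only, and leave the jar, the weight and the dish where they stand.

Things in the scene. Friction and masses are not known exactly. Their poses are not given: they have to be found in the camera images.
- stylus_grip (a point): Centre of the stylus's grey handle, 62 mm above the stem's tip. The handle is upright, 24 x 24 mm in plan (sides along this point's x and y) and 56 mm tall; z runs up the stylus. The stylus is loose, about 0.12 kg, and starts in the stand with its collar resting on the stand's top, tip 15 mm above the table.
- stylus_tip (a point): Centre of the lower end of the stylus's round steel stem (10 mm across, 30 mm long). Above the stem are a round collar (34 mm across, 4 mm thick) and then the handle. Axes as for the grip.
- stand_mouth (a point): Centre of the mouth of the stand's hole, at the stand's top. The stand is a fixed black block, 80 x 80 mm and 45 mm high, with a round through hole of 16 mm down its middle; it may be left or right of the fixture.
- fixture: Fixed tracing fixture; origin on the table, x away from the cam's wavy edge, y along the cam, z up. Base 130 x 200 x 12 mm (x -35 to 95 mm). On a sprung carrier lies a steel cam plate, 14 mm thick, from 61 to 75 mm above the table; it overhangs towards -x with free air below it down to the base. Its wavy edge faces -x and runs from y = -80 to +80 mm.
- pivot (a point): Dark round bolt head (22 mm across, 7 mm high) on top of the cam plate, at the fixture's x = 5, y = -70 mm. The cam is skewed about it by an unmeasured angle of up to 0.12 rad either way, so its far end may lie up to 16 mm nearer or farther than drawn, its start within about 2 mm. The skew is stiff and stays. Axes as the fixture's.
- edge_start (a point): Start of the trace as drawn (no skew): on the wavy edge at the fixture's y = -60 mm (bolt end), half-way up the plate. The edge as drawn: x = -(32 + 8 cos(2 pi (y - 42) / 84) + 0.06 y) mm with y in mm: crests at y = -42 (x = -37.5) and y = 42 (x = -42.5), hollow at y = 0 (x = -24). Axes as the fixture's.
- edge_finish (a point): Finish of the trace as drawn (no skew): on the wavy edge at the fixture's y = +60 mm (square far end), half-way up the plate. The carrier and cam give in the fixture's x: about 1 mm for every 5 N pushed towards +x, spring back, and stop hard after 9 mm. Axes as the fixture's.
- jar: Bystander: closed jar, 64 mm across, 85 mm high, origin under its centre; on the other side of the fixture from the stand.
- weight: Bystander: knobbed steel calibration weight, 48 mm across, 70 mm high, origin under its centre; beyond the fixture.
- dish: Bystander: white weighing dish, 90 mm across, 30 mm high, origin under its centre; beyond the fixture.

How it is judged:
By the outcome, as a careful person would: the job done as asked, in the order asked, and still so for the second after the job is handed in, with the robot touching nothing.
It also fails if it takes over 72 s, if anything falls off the work surface, if the arm or the gripper's body presses on something with over 40 N, if the wrist force passes 120 N, or if a joint passes its speed limit or range.

ROBOT

A 6-joint arm with a two-finger parallel gripper is mounted at the origin on the work surface. World frame = base frame: x ahead of the robot, y to its left, z up, the work surface at z = 0. Lengths are in m, angles in rad, forces in N, time in s.
With the tool pointing down it reaches from about 0.375 to 0.975 m from the base axis. Payload 3.8 kg.
Tool frame: the origin (TCP) lies midway between the tips of the shut fingers; the grasp point (between the pads) lies 19 mm behind it; z points along the fingers, y is the direction in which the jaws open and shut (so a half turn about z gives the same grasp; the last joint's range is limited). The gripper opens to 85 mm and grips with 20 to 120 N. Pads are 22 mm wide; open, the fingers measure 114 mm over their backs; the gripper's body (76 mm by 85 mm) begins 54 mm behind the grasp point. The pads swing forward as they close: fully open they stand 13 mm farther back than shut.
Start: joints at [1.119, 0.264, 1.604, -0, 1.274, -0.037], TCP at [0.272, 0.618, 0.231] pointing down, gripper open.
Joint ranges: [-2.63, 2.63], [-0.94, 2.18], [0.31, 2.57], [-1.31, 4.45], [0, 2.66], [-2.55, 2.55]. Speed limits (rad/s): [2.57, 2.57, 3.14, 3.14, 3.14, 3.14].

INTERFACE

Orientations are given as a rotation vector (axis times angle).
In Python, from workcell import bot gives the robot as it stands. The module is installed in compiled form; this text tells all that it offers.
- The arm moves only by the tool play_rows, never from a script. Its argument "series" is a list of rows, each an object with "translation": the shift along the tool's x, y, z in m, a list of three; "spin": the turn about the tool's z in units of 5 degrees (1.0 is 5 degrees). In form: [{"translation": [dx, dy, dz], "spin": spin}, ...]. A call has 1 to 5 rows; each row shifts and turns the commanded pose from where the row before left it, along the tool's axes as they then stand; what a row does not reach is not made up. A row lasts 1/10 s, in which the tool goes at most 50 mm and 8.59 degrees, less where a joint would pass 70% of its speed; a pose out of reach is approached as far as the arm can. A call is refused whole if a number of a shift passes 0.05 or a number of a turn 1, either way. A call with a gripper value outside its range is refused whole. "jaw" is the gripper's target within -1 to 1 (fully open at 1, half-way at 0, shut at -1), set as the call begins (left out, the last holds). The fingers move at their own pace and stop on an object; "force" is the grip in N (left out, the last holds). Time passes only in rows, so rows that do not move let the fingers close. It gives the time, the measured TCP pose, the force and the opening at its end, in the units of the state.
- bot.read_state(): the state, without advancing time (a new reading comes with each control period).
- bot.read_camera(name): name is "side" or "top"; returns the picture (480x640x3 uint8, blue, green, red); there is no depth.
- bot.get_calibration(name): a dict with "fov_y" (degrees; the focal length in pixels is half the picture's height over the tangent of half this angle, whatever the lens; pixels are square), "cx", "cy" (the principal point, pixels), "R" (3x3) and "t" (3): a world point X has camera coordinates R X + t. Camera axes: x right, y down, z forward; pixel columns grow to the right and rows downward; lengths in m; the calibration is good to about 2 mm. A picture is of the moment at which its call begins. get_calibration takes no time and is no camera call.
- bot.finish_job(): hands the job in, once; it reports no verdict.
The state is a dict: "time": time; "q": joint angles; "joint_vel": joint speeds; "joint_torque": joint torques, N m; "tool_pos": TCP position; "tcp_rot": TCP orientation; "wrist_force": force on the tool from outside, world axes, zero at the start; "torque": the same for the moment, N m; "width": opening from 0.0 (shut) to 1.0 (fully open).
Only numpy, scipy, OpenCV 4.12 (cv2) and the standard library are available. Lean on these libraries where they do the work, as an engineer would, in place of code of your own. Each camera call takes 0.05 s, during which the arm holds its last target. There are 200 camera calls.

## Working session

There is one attempt and no reset: what is moved stays moved. The work goes in short steps, Python scripts to look and compute and a tool call to move; the robot and the scene stay as the last step left them, time stands still between calls to the robot, and variables do not carry over. Pictures are saved under pics/ and viewed, about 8 in all and at most 12, crops included, and the job is handed in when it is done.

Besides the shell and the picture viewer there is one more tool, called after ">>>" as a command line: name --argument value ..., lists and objects as JSON in quotes. play_rows: Moves the arm, as the interface text tells. Its arguments: {"type":"object","properties":{"series":{"type":"array","items":{"type":"object","properties":{"translation":{"type":"array","items":{"type":"number"}},"spin":{"type":"number"}}}},"jaw":{"type":"number"},"force":{"type":"number"}},"required":["series"]}

```bash
mkdir -p pics
python3 - <<'E'
from workcell import bot
import cv2
for n in("top","side"):
    cv2.imwrite(f"pics/{n}0.png",bot.read_camera(n)); c=bot.get_calibration(n); print(n,c)
print(bot.read_state())
E
```

```text
top {'fov_y': 55.14764323185039, 'cx': 317.4581215290868, 'cy': 234.97649738564976, 'R': array([[-0.01413149, -0.99959625,  0.02465046],
       [-0.99550103,  0.01175506, -0.09401868],
       [ 0.09369095, -0.02586819, -0.99526521]]), 't': array([0.00355064, 0.59942008, 0.98590314])}
side {'fov_y': 52.376823627227445, 'cx': 330.17635933944814, 'cy': 239.26509087875132, 'R': array([[ 0.99062692, -0.13588012,  0.0139608 ],
       [-0.06185674, -0.53737783, -0.84107004],
       [ 0.12178692,  0.83232305, -0.54074604]]), 't': array([-0.59656416,  0.11119018,  0.89941453])}
{'time': 0.1, 'q': array([ 1.11910416e+00,  2.64664719e-01,  1.60525924e+00,  2.12413047e-05,
        1.27371575e+00, -3.69291755e-02]), 'joint_vel': array([ 4.30286242e-04, -1.25681011e-03, -3.34483520e-03,  1.75108152e-06,
       -1.81124203e-03,  4.20190628e-04]), 'joint_torque': array([-9.83261089e-04, -5.16705358e+01, -3.68588662e+01, -1.24643484e-04,
        6.17023019e-03, -1.77656716e-06]), 'tool_pos': array([0.2717252 , 0.61715442, 0.23008358]), 'tcp_rot': array([-0.64675157, -3.0737717 ,  0.0031118 ]), 'wrist_force': array([ 0.44307554,  0.64271338, -0.12840225]), 'torque': array([0.01471539, 0.05151397, 0.01480351]), 'width': 1.001806337441525}
```

View pics/top0.png

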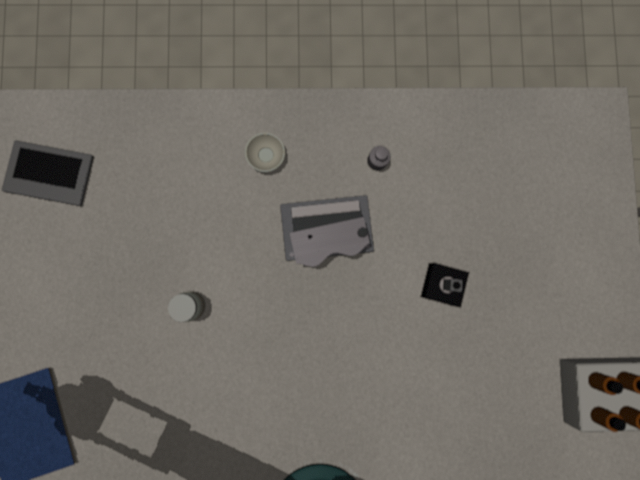

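View pics/side0.png

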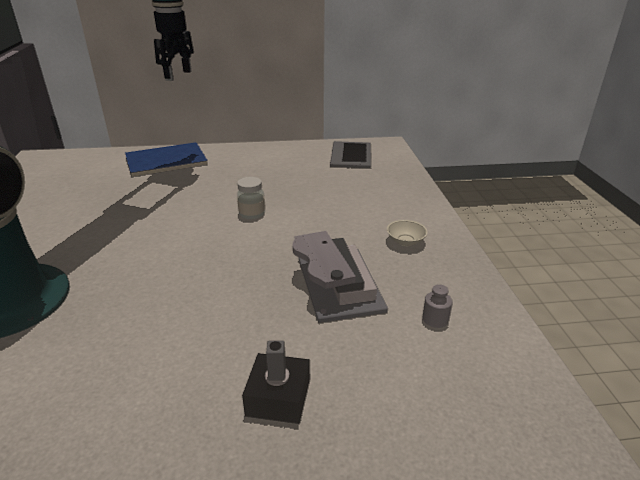

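The top view shows the fixture around (328,232) with its bolt at (363,232), and the stand at (445,285). The jar is at (185,307), the dish at (266,153) and the weight at (379,157). In the side view the stand is at (277,388) and the cam at (320,265).

Run:
```python
import cv2
a=cv2.imread("pics/top0.png")[185:315,272:477]; b=cv2.imread("pics/side0.png")[225:430,235:400]
cv2.imwrite("pics/tc.png",cv2.resize(cv2.convertScaleAbs(a,alpha=1.5),None,fx=3.9,fy=3.9,interpolation=cv2.INTER_CUBIC))
cv2.imwrite("pics/sc.png",cv2.resize(cv2.convertScaleAbs(b,alpha=1.5),None,fx=2.9,fy=2.9,interpolation=cv2.INTER_CUBIC))
```

```text
(no output)
```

View pics/tc.png

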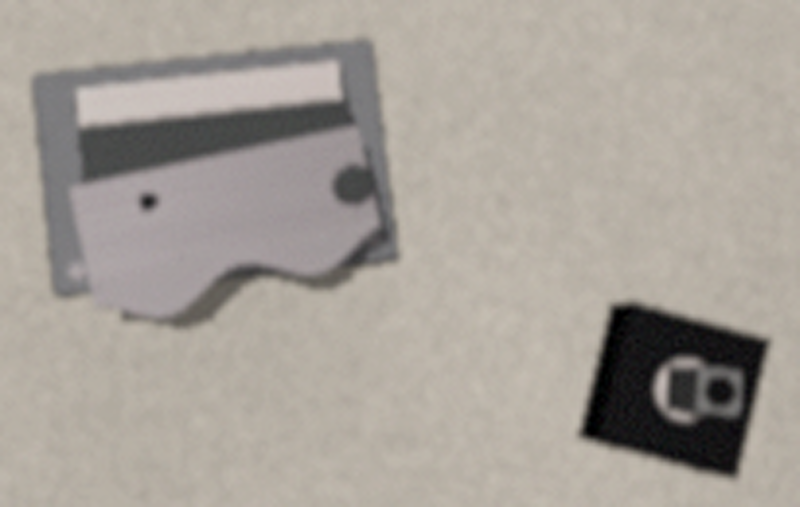

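View pics/sc.png

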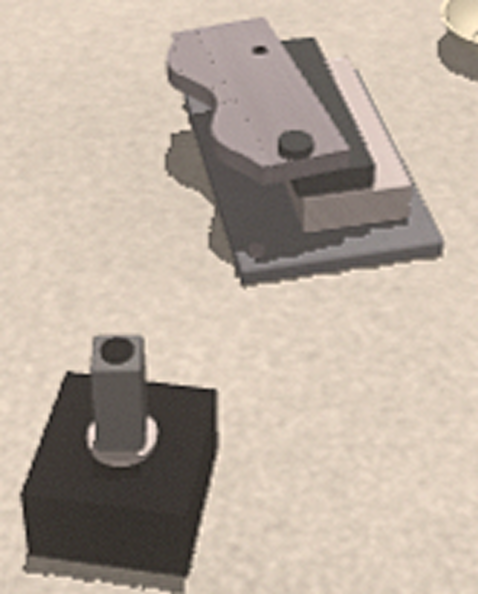

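The top crop shows the fixture base corners at (35,75), (372,42), (398,258) and (60,295), the bolt at (352,185), and the cam skewed so its far end lies nearer the robot. In the side crop the handle top is around (118,350), and the base corners are at (240,272) and (442,243).

```bash
cat > h.py <<'E'
import numpy as np
from workcell import bot
from scipy.optimize import least_squares
def proj(n,X):
    c=bot.get_calibration(n); f=240/np.tan(np.radians(c['fov_y']/2)); p=np.atleast_2d(X)@c['R'].T+c['t']
    return f*p[:,:2]/p[:,2:]+[c['cx'],c['cy']]
def back(n,uv,z):
    c=bot.get_calibration(n); f=240/np.tan(np.radians(c['fov_y']/2)); uv=np.atleast_2d(uv)
    d=np.c_[(uv-[c['cx'],c['cy']])/f,np.ones(len(uv))]@c['R']; C=-c['R'].T@c['t']
    return (C+d*((z-C[2])/d[:,2])[:,None])[:,:2]
def rot(a): return np.array([[np.cos(a),-np.sin(a)],[np.sin(a),np.cos(a)]])
PIV=np.array([.005,-.07])
def edge(y): y=np.asarray(y)*1e3; return -(32+8*np.cos(2*np.pi*(y-42)/84)+.06*y)/1e3
T=lambda p:(np.array(p)+.5)/3.9-.5+[272,185]
S=lambda p:(np.array(p)+.5)/2.9-.5+[235,225]
E
cat > fit.py <<'E'
from h import *
tb=back('top',T([(35,75),(372,42),(398,258),(60,295)]),.012); sb=back('side',S([(240,273),(442,243)]),.012)
m=np.array([(.095,.1),(.095,-.1),(-.035,-.1),(-.035,.1)]); ms=m[[2,1]]
bt=back('top',T([(352,185)]),.082); bs=back('side',S([(295,142)]),.082)
te=back('top',T([(97,302),(125,312),(155,318),(180,318),(205,298),(222,280),(240,266),(280,271),(320,276),(345,263)]),.075)
se=back('side',S([(168,66),(180,82),(213,105),(211,135),(230,157),(260,167)]),.075)
print('base',tb,sb,'bolt',bt,bs)
def R(p):
    A=rot(p[2]); r=[((m@A.T+p[:2])-tb).ravel(),((ms@A.T+p[:2])-sb).ravel(),(A@PIV+p[:2]-bt).ravel(),(A@PIV+p[:2]-bs).ravel()]
    ys=np.linspace(-.08,.08,321); e=np.c_[edge(ys),ys]; e=(e-PIV)@rot(p[3]).T+PIV; e=e@A.T+p[:2]
    for q in np.r_[te,se]:
        r.append([np.min(np.linalg.norm(e-q,axis=1))])
    return np.concatenate(r)
s=least_squares(R,[.6,0,0,.1],diff_step=1e-4,loss='soft_l1',f_scale=.002); print(s.x,(R(s.x)*1e3).round(1))
# stand
ts=back('top',T([(632,303),(768,340),(737,476),(582,437)]),.045); tt=back('top',T([(703,366),(742,368),(740,417),(697,413)]),.105)
s2=back('side',S([(66,374),(217,390),(187,575),(25,490)]),.045); st=back('side',S([(118,350)]),.105)
print('stand top',ts,ts.mean(0),'handle',tt.mean(0),tt,'side',s2[:2],st)
E
python3 fit.py
```

```text
base [[ 0.67229946  0.07737199]
 [ 0.6897089  -0.11826152]
 [ 0.5638705  -0.13019326]
 [ 0.54517621  0.06396177]] [[ 0.5612349  -0.13418232]
 [ 0.6883274  -0.12204657]] bolt [[ 0.59938048 -0.09601942]] [[ 0.59807323 -0.10089149]]
[ 0.58695014 -0.03063616  0.08962004  0.11038204] [ 0.3  0.1  0.8 -3.5 -2.8 -3.2 -2.   1.9 -0.2  0.8  2.2  0.3 -1.2 -3.9
  0.1  1.   4.   0.   0.8  0.9  0.5  0.1  1.5  0.2  0.6  0.5  0.2  5.8
  2.1  0.6  5.3  0.2]
stand top [[ 0.53522577 -0.25534854]
 [ 0.51364911 -0.33076509]
 [ 0.43902164 -0.31010077]
 [ 0.46168538 -0.22473248]] [ 0.48739547 -0.28023672] handle [ 0.48696098 -0.28327421] [[ 0.5000429  -0.2746226 ]
 [ 0.49871384 -0.2950913 ]
 [ 0.47334317 -0.2929259 ]
 [ 0.47574401 -0.27045704]] side [[ 0.4586676  -0.23648996]
 [ 0.53524048 -0.25715068]] [[ 0.48635802 -0.28299545]]
```

>>> play_rows --series '[{"translation":[-0.03,-0.04,0],"spin":0},{"translation":[-0.03,-0.04,0],"spin":0},{"translation":[-0.03,-0.04,0],"spin":0},{"translation":[-0.03,-0.04,0],"spin":0},{"translation":[-0.03,-0.04,0],"spin":0}]' --jaw 1

```text
time: 0.6
tool_pos: [0.3285, 0.3722, 0.2307]
tcp_rot: [-0.646, -3.074, 0.001]
wrist_force: [1.2, -0.2, 0.4]
width: 1.001
```

>>> play_rows --series '[{"translation":[-0.03,-0.04,0],"spin":0},{"translation":[-0.03,-0.04,0],"spin":0},{"translation":[-0.03,-0.04,0],"spin":0},{"translation":[-0.03,-0.04,0],"spin":0},{"translation":[-0.03,-0.04,0],"spin":0}]'

```text
time: 1.1
tool_pos: [0.385, 0.1289, 0.2311]
tcp_rot: [0.646, 3.074, 0.0]
wrist_force: [1.4, 0.4, -0.4]
width: 1.001
```

>>> play_rows --series '[{"translation":[-0.03,-0.04,0],"spin":0},{"translation":[-0.03,-0.04,0],"spin":0},{"translation":[-0.03,-0.04,0],"spin":0},{"translation":[-0.03,-0.04,0],"spin":0},{"translation":[-0.03,-0.04,0],"spin":0}]'

```text
time: 1.6
tool_pos: [0.4418, -0.1148, 0.2311]
tcp_rot: [0.648, 3.074, 0.0]
wrist_force: [0.3, 0.5, 0.5]
width: 1.001
```

>>> play_rows --series '[{"translation":[-0.03,-0.04,0],"spin":0},{"translation":[-0.03,-0.04,0],"spin":0},{"translation":[-0.03,-0.04,0],"spin":0},{"translation":[-0.0195,-0.017,0],"spin":0},{"translation":[0,0,0],"spin":1}]'

```text
time: 2.1
tool_pos: [0.4875, -0.2858, 0.2305]
tcp_rot: [-0.788, -3.041, 0.001]
wrist_force: [-1.0, -0.1, 0.4]
width: 0.997
```

>>> play_rows --series '[{"translation":[0,0,0.006],"spin":1},{"translation":[0,0,0.006],"spin":1},{"translation":[0,0,0.006],"spin":1},{"translation":[0,0,0.006],"spin":1},{"translation":[0,0,0.006],"spin":1}]'

```text
time: 2.6
tool_pos: [0.4866, -0.282, 0.2004]
tcp_rot: [-1.425, -2.798, -0.0]
wrist_force: [0.1, -1.4, -1.0]
width: 0.998
```

>>> play_rows --series '[{"translation":[0,0,0.006],"spin":1},{"translation":[0,0,0.006],"spin":1},{"translation":[0,0,0.006],"spin":1},{"translation":[0,0,0.006],"spin":1},{"translation":[0,0,0.006],"spin":1}]'

```text
time: 3.1
tool_pos: [0.4866, -0.282, 0.1704]
tcp_rot: [-1.997, -2.424, 0.0]
wrist_force: [-0.2, -0.1, -0.0]
width: 1.002
```

>>> play_rows --series '[{"translation":[0,0,0.006],"spin":1},{"translation":[0,0,0.006],"spin":1},{"translation":[0,0,0.006],"spin":1},{"translation":[0,0,0.006],"spin":1},{"translation":[0,0,0.006],"spin":0}]'

```text
time: 3.6
tool_pos: [0.4867, -0.282, 0.1405]
tcp_rot: [-2.384, -2.044, 0.0]
wrist_force: [-0.7, -0.6, -0.0]
width: 0.999
```

>>> play_rows --series '[{"translation":[-0.001,0,0.015],"spin":0},{"translation":[0,0,0.015],"spin":0},{"translation":[0,0,0.015],"spin":0},{"translation":[0,0,0.015],"spin":0},{"translation":[0,0,0.015],"spin":0}]'

```text
time: 4.1
tool_pos: [0.4865, -0.283, 0.0645]
tcp_rot: [-2.384, -2.045, 0.001]
wrist_force: [-0.4, -0.4, -0.0]
width: 1.001
```

>>> play_rows --series '[{"translation":[0,0,0.004],"spin":0},{"translation":[0,0,0],"spin":0}]' --jaw 0 --force 20

```text
time: 4.3
tool_pos: [0.4862, -0.2827, 0.0609]
tcp_rot: [-2.383, -2.044, 0.001]
wrist_force: [-1.0, 0.8, -0.1]
width: 0.69
```

Run:
```python
from h import *
import cv2
a=bot.read_camera("side"); cv2.imwrite("pics/g1.png",cv2.resize(a[300:440,190:370],None,fx=3.3,fy=3.3)); s=bot.read_state(); print(s['tool_pos'],s['width'])
```

```text
[ 0.48681897 -0.28314755  0.06190084] 0.6021900291681597
```

View pics/g1.png

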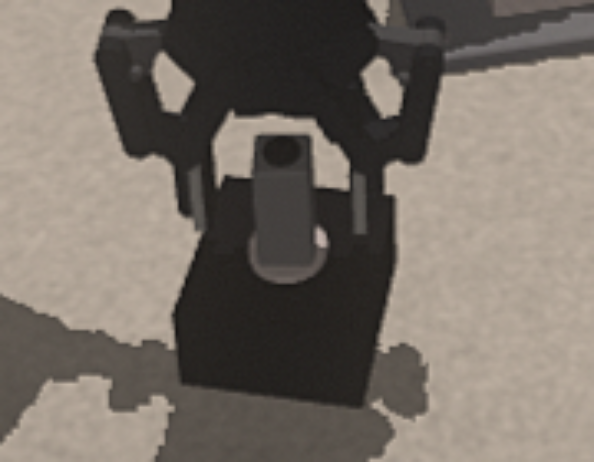

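The handle (254–312) sits roughly midway between the pads (205 and 353), and the fingertips are clear of the stand. I'll close the gripper.

>>> play_rows --series '[{"translation":[0,0,0],"spin":0},{"translation":[0,0,0],"spin":0},{"translation":[0,0,0],"spin":0},{"translation":[0,0,0],"spin":0}]' --jaw -1 --force 25

```text
time: 4.75
tool_pos: [0.4877, -0.2837, 0.0633]
tcp_rot: [2.383, 2.044, 0.001]
wrist_force: [0.3, -0.4, 3.9]
width: 0.278
```

>>> play_rows --series '[{"translation":[0,0,0],"spin":0},{"translation":[0,0,0],"spin":0},{"translation":[0,0,0],"spin":0},{"translation":[0,0,0],"spin":0}]' --force 80

```text
time: 5.15
tool_pos: [0.4878, -0.2838, 0.0635]
tcp_rot: [2.383, 2.044, 0.001]
wrist_force: [0.9, 0.1, 5.7]
width: 0.273
```

>>> play_rows --series '[{"translation":[0,0,-0.008],"spin":0},{"translation":[0,0,-0.015],"spin":0},{"translation":[0,0,-0.015],"spin":0},{"translation":[0,0,-0.015],"spin":0},{"translation":[0,0,-0.012],"spin":0}]'

```text
time: 5.65
tool_pos: [0.4876, -0.2836, 0.1295]
tcp_rot: [2.383, 2.044, 0.001]
wrist_force: [0.2, 0.1, -0.7]
width: 0.27
```

>>> play_rows --series '[{"translation":[0,0,0],"spin":0},{"translation":[0,0,0],"spin":0}]'

```text
time: 5.85
tool_pos: [0.4871, -0.2834, 0.1279]
tcp_rot: [2.384, 2.044, 0.0]
wrist_force: [-0.2, 0.1, -0.9]
width: 0.269
```

Run:
```python
from h import *
import cv2
for i in range(3):
    a=bot.read_camera(["side","top"][i%2]); s=bot.read_state(); print(s['tool_pos'].round(4),s['tcp_rot'].round(3),s['wrist_force'].round(1))
    if i==0: cv2.imwrite("pics/g2.png",cv2.resize(a[260:440,190:370],None,fx=3.3,fy=3.3,interpolation=2))
# tip predicted pixel
p=s['tool_pos']; print((proj('side',[[p[0],p[1],.077],[p[0],p[1],.107]])-[190,260])*3.3)
```

```text
[ 0.4866 -0.283   0.127 ] [-2.384 -2.045  0.   ] [-0.7 -1.  -0.9]
[ 0.4863 -0.2829  0.1266] [-2.384e+00 -2.044e+00  1.000e-03] [-0.9 -0.1 -0.5]
[ 0.4862 -0.2828  0.1263] [-2.383e+00 -2.044e+00  1.000e-03] [ 0.3 -1.  -1.8]
[[284.44577277 329.24032224]
 [281.11643149 277.86913219]]
```

View pics/g2.png

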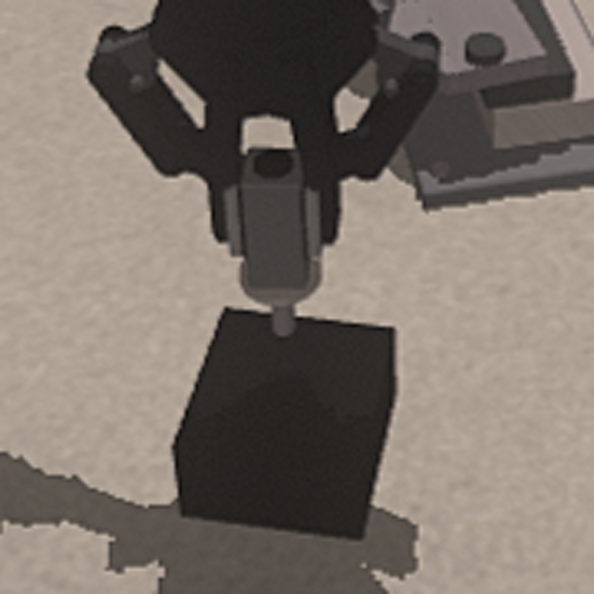

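The stylus hangs upright in the grip with its tip at about (284,335), close to the predicted pixel. Next I'll plan the path with the tool axes turned to the fixture axes.

```bash
cat > plan.py <<'E'
from h import *
fx=np.array([.58695,-.03064]); yaw=.0896; sk=.1104
ys=np.linspace(-.075,.075,3001); e=np.c_[edge(ys),ys]; t=np.gradient(e,axis=0); t/=np.linalg.norm(t,axis=1)[:,None]
c=e+.005*np.c_[-t[:,1],t[:,0]]        # tip centre, outward normal
A=rot(sk); c=(c-PIV)@A.T+PIV; e=(e-PIV)@A.T+PIV
i0=np.argmin(abs(ys+.064)); i1=np.argmin(abs(ys-.064)); print('start tip fixture mm',c[i0]*1e3,'end',c[i1]*1e3)
W=lambda p:fx+rot(yaw)@p
pre=c[i0]+[-.012,0]; print('pre world',W(pre),'contact world',W(c[i0]))
g=np.arange(c[i0,1],c[i1,1],.001); k=np.argsort(c[:,1]); X=np.interp(g,c[k,1],c[k,0])
print(len(g),'x at each mm (mm, rel start):'); print(((X-X[0])*1e3).round(2).tolist())
print((np.diff(X)*1e3).round(2).tolist())
E
python3 plan.py
```

```text
start tip fixture mm [-31.8764709  -70.81251054] end [-54.39998065  60.61528969]
pre world [ 0.54958585 -0.10509453] contact world [ 0.56153771 -0.10402077]
132 x at each mm (mm, rel start):
[0.0, -0.83, -1.66, -2.48, -3.3, -4.1, -4.88, -5.65, -6.38, -7.1, -7.78, -8.43, -9.05, -9.63, -10.17, -10.68, -11.15, -11.58, -11.97, -12.32, -12.64, -12.91, -13.14, -13.34, -13.49, -13.61, -13.7, -13.74, -13.76, -13.73, -13.68, -13.59, -13.46, -13.31, -13.13, -12.92, -12.69, -12.42, -12.14, -11.84, -11.51, -11.17, -10.81, -10.44, -10.05, -9.66, -9.26, -8.86, -8.46, -8.06, -7.66, -7.27, -6.89, -6.52, -6.17, -5.84, -5.53, -5.25, -5.0, -4.79, -4.61, -4.47, -4.38, -4.34, -4.34, -4.41, -4.53, -4.71, -4.95, -5.26, -5.62, -6.04, -6.51, -7.04, -7.61, -8.23, -8.9, -9.6, -10.33, -11.09, -11.87, -12.68, -13.49, -14.32, -15.15, -15.98, -16.8, -17.61, -18.41, -19.2, -19.96, -20.7, -21.41, -22.09, -22.74, -23.35, -23.93, -24.47, -24.98, -25.44, -25.87, -26.26, -26.61, -26.92, -27.19, -27.42, -27.61, -27.77, -27.89, -27.97, -28.01, -28.02, -27.99, -27.93, -27.84, -27.72, -27.56, -27.38, -27.17, -26.93, -26.67,
[... 232 characters left out ...]
-0.23, -0.2, -0.16, -0.12, -0.08, -0.05, -0.01, 0.02, 0.06, 0.09, 0.12, 0.15, 0.18, 0.21, 0.24, 0.26, 0.28, 0.31, 0.33, 0.34, 0.36, 0.37, 0.38, 0.39, 0.4, 0.4, 0.4, 0.4, 0.4, 0.39, 0.38, 0.37, 0.35, 0.33, 0.31, 0.28, 0.25, 0.22, 0.18, 0.14, 0.09, 0.04, -0.01, -0.06, -0.12, -0.18, -0.24, -0.3, -0.36, -0.42, -0.47, -0.53, -0.58, -0.62, -0.66, -0.7, -0.73, -0.76, -0.78, -0.8, -0.82, -0.83, -0.83, -0.83, -0.82, -0.81, -0.8, -0.78, -0.76, -0.74, -0.71, -0.68, -0.65, -0.61, -0.58, -0.54, -0.5, -0.47, -0.43, -0.39, -0.35, -0.31, -0.27, -0.23, -0.19, -0.15, -0.12, -0.08, -0.04, -0.01, 0.03, 0.06, 0.09, 0.12, 0.15, 0.18, 0.21, 0.24, 0.26, 0.29, 0.31, 0.33, 0.34, 0.36, 0.37, 0.38, 0.39, 0.4, 0.4, 0.4]
```

>>> play_rows --series '[{"translation":[0,0,0],"spin":-1},{"translation":[0,0,0],"spin":-1},{"translation":[0,0,0],"spin":-0.8}]'

```text
time: 6.3
tool_pos: [0.4863, -0.2828, 0.1262]
tcp_rot: [-2.113, -2.323, 0.001]
wrist_force: [-0.4, 0.2, -0.5]
width: 0.271
```

>>> play_rows --series '[{"translation":[0.0343,0.0158,0.002],"spin":0},{"translation":[0.0343,0.0158,0.0045],"spin":0},{"translation":[0.0343,0.0158,0.0065],"spin":0},{"translation":[0.0343,0.0158,0.0065],"spin":0},{"translation":[0.0341,0.0158,0.0065],"spin":0}]'

```text
time: 6.8
tool_pos: [0.5496, -0.1039, 0.1001]
tcp_rot: [-2.117, -2.319, 0.001]
wrist_force: [-0.0, -0.6, -0.9]
width: 0.274
```

>>> play_rows --series '[{"translation":[0,0,0],"spin":0},{"translation":[0,0,0],"spin":0},{"translation":[0,0,0],"spin":0},{"translation":[0,0,0],"spin":0},{"translation":[0,0,0],"spin":0}]'

```text
time: 7.3
tool_pos: [0.5498, -0.1065, 0.1015]
tcp_rot: [2.119, 2.319, 0.0]
wrist_force: [-0.6, 0.3, -1.7]
width: 0.269
```

Run:
```python
from h import *
import cv2
F=[]
for i in range(6):
    a=bot.read_camera(["side","top"][i%2]); s=bot.read_state(); F.append(s['wrist_force']); print(s['tool_pos'].round(4),s['tcp_rot'].round(3))
    if i==0: s1=cv2.resize(a[200:350,250:400],None,fx=3.5,fy=3.5,interpolation=2)
print(np.mean(F,0),np.std(F,0))
cv2.imwrite("pics/g3.png",s1)
```

```text
[ 0.5498 -0.1064  0.1015] [2.119 2.319 0.   ]
[ 0.5498 -0.1063  0.1015] [2.119 2.319 0.   ]
[ 0.5499 -0.1061  0.1015] [2.119 2.319 0.   ]
[ 0.5499 -0.106   0.1014] [2.119 2.319 0.   ]
[ 0.5499 -0.1058  0.1014] [2.118 2.32  0.   ]
[ 0.5499 -0.1057  0.1014] [2.118 2.32  0.   ]
[ 0.1176108  -0.10374054 -0.85365283] [0.31172721 0.41495584 0.49980561]
```

View pics/g3.png

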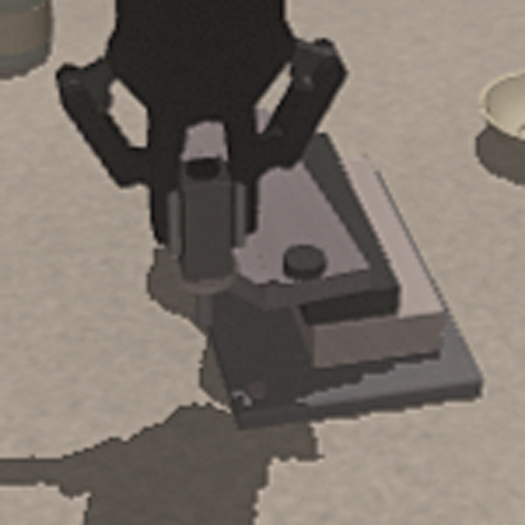

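The stylus is just outside the bolt end of the edge, with the collar at (208,285) and the plate corner at (240,290), and its collar stands above the plate. I'll approach until it touches.

>>> play_rows --series '[{"translation":[0,0.0015,0],"spin":0},{"translation":[0,0.0015,0],"spin":0},{"translation":[0,0.0015,0],"spin":0},{"translation":[0,0.0015,0],"spin":0},{"translation":[0,0.001,0],"spin":0}]'

```text
time: 8.1
tool_pos: [0.5572, -0.1047, 0.1013]
tcp_rot: [2.117, 2.321, 0.0]
wrist_force: [0.2, -0.0, -0.8]
width: 0.269
```

>>> play_rows --series '[{"translation":[0,0.0005,0],"spin":0},{"translation":[0,0.0005,0],"spin":0},{"translation":[0,0.0005,0],"spin":0},{"translation":[0,0.0005,0],"spin":0}]'

```text
time: 8.5
tool_pos: [0.5589, -0.1046, 0.1013]
tcp_rot: [-2.118, -2.321, 0.0]
wrist_force: [0.2, -0.2, -1.2]
width: 0.272
```

>>> play_rows --series '[{"translation":[0,0.0005,0],"spin":0},{"translation":[0,0.0005,0],"spin":0},{"translation":[0,0.0005,0],"spin":0}]'

```text
time: 8.8
tool_pos: [0.5605, -0.1045, 0.1013]
tcp_rot: [2.118, 2.321, -0.0]
wrist_force: [0.4, -0.1, -0.8]
width: 0.273
```

>>> play_rows --series '[{"translation":[0,0.0005,0],"spin":0},{"translation":[0,0.0005,0],"spin":0},{"translation":[0,0.0005,0],"spin":0}]'

```text
time: 9.1
tool_pos: [0.562, -0.1043, 0.1013]
tcp_rot: [2.118, 2.321, 0.0]
wrist_force: [-0.4, -0.2, -1.3]
width: 0.27
```

>>> play_rows --series '[{"translation":[0,0.0005,0],"spin":0},{"translation":[0,0.0004,0],"spin":0},{"translation":[0,0,0],"spin":0}]'

```text
time: 9.4
tool_pos: [0.5629, -0.1042, 0.1013]
tcp_rot: [2.118, 2.321, -0.0]
wrist_force: [-0.5, -1.2, -1.4]
width: 0.271
```

>>> play_rows --series '[{"translation":[0,0.0004,0],"spin":0},{"translation":[0,0.0004,0],"spin":0},{"translation":[0,0,0],"spin":0}]'

```text
time: 9.7
tool_pos: [0.5637, -0.1042, 0.1013]
tcp_rot: [2.118, 2.32, 0.0]
wrist_force: [-0.6, 0.4, -0.9]
width: 0.27
```

>>> play_rows --series '[{"translation":[0,0.0004,0],"spin":0},{"translation":[0,0.0004,0],"spin":0},{"translation":[0,0,0],"spin":0}]'

```text
time: 10.0
tool_pos: [0.5645, -0.1041, 0.1013]
tcp_rot: [2.118, 2.321, 0.0]
wrist_force: [1.0, 1.2, -1.4]
width: 0.272
```

>>> play_rows --series '[{"translation":[0,0.0003,0],"spin":0},{"translation":[0,0,0],"spin":0}]'

```text
time: 10.2
tool_pos: [0.5647, -0.1041, 0.1013]
tcp_rot: [2.118, 2.321, 0.0]
wrist_force: [-0.5, 0.3, -1.2]
width: 0.268
```

>>> play_rows --series '[{"translation":[0,0.0004,0],"spin":0},{"translation":[0,0.0004,0],"spin":0},{"translation":[0,0,0],"spin":0}]'

```text
time: 10.5
tool_pos: [0.5656, -0.104, 0.1013]
tcp_rot: [2.118, 2.321, -0.0]
wrist_force: [0.9, -0.4, 0.2]
width: 0.272
```

```bash
cat > f.py <<'E'
from h import *
F=[];im=[]
for i in range(4):
    im.append(bot.read_camera("side" if i%2 else "top")); s=bot.read_state(); F.append(s['wrist_force'])
print(s['time'],s['tool_pos'].round(4),np.mean(F,0).round(2))
import cv2,sys
if len(sys.argv)>1:
    a=cv2.resize(im[1][190:330,250:390],None,fx=4,fy=4,interpolation=2)
    b=cv2.resize(im[0][205:285,285:385],None,fx=4,fy=4,interpolation=2)
    c=np.zeros((560,800,3),np.uint8); c[:560,:400]=a[:,80:480]; c[:320,400:]=b; cv2.imwrite(sys.argv[1],cv2.convertScaleAbs(c,alpha=1.6))
E
python3 f.py pics/g4.png
```

```text
10.7 [ 0.5655 -0.104   0.1013] [ 0.08  0.53 -0.86]
```

View pics/g4.png

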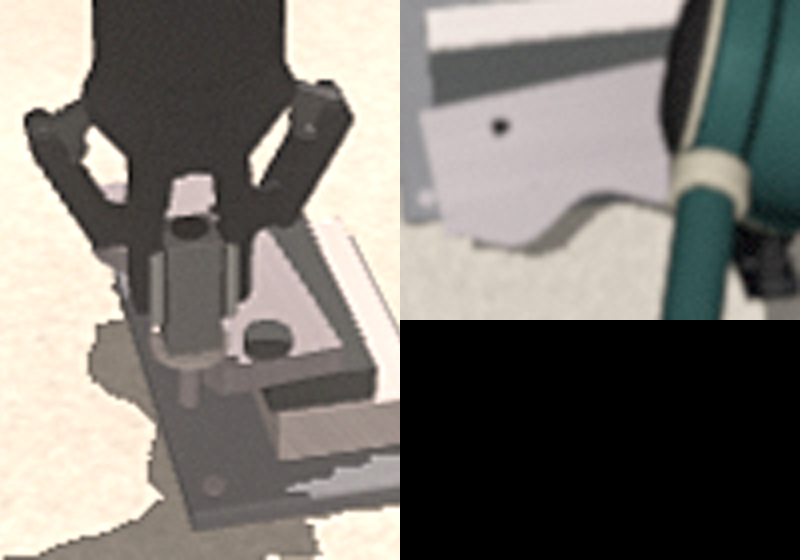

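The stem at (187,390) lies left of the plate's bolt-end corner at (212,375), as it should, and still clear of the edge. I'll carry on inward.

>>> play_rows --series '[{"translation":[0,0.0005,0],"spin":0},{"translation":[0,0.0005,0],"spin":0},{"translation":[0,0,0],"spin":0}]'

```text
time: 11.0
tool_pos: [0.5661, -0.104, 0.1012]
tcp_rot: [-2.117, -2.32, 0.001]
wrist_force: [-0.3, -1.0, -0.3]
width: 0.27
```

```bash
python3 f.py
```

```text
11.2 [ 0.5662 -0.104   0.1012] [-1.39 -0.17  0.22]
```

```bash
cat > fit2.py <<'E'
exec(open('fit.py').read().split('def R(p)')[0])
tip=np.array([[.5659,-.1040]])
def R(p):
    A=rot(p[2]); o=p[4:6]
    r=[((m@A.T+p[:2])-tb+o).ravel(),.3*((ms@A.T+p[:2])-sb+o).ravel(),(A@PIV+p[:2]-bt[0]+o),.3*(A@PIV+p[:2]-bs[0]+o),o*1.]
    ys=np.linspace(-.08,.08,1601); e=np.c_[edge(ys),ys]; t=np.gradient(e,axis=0); t/=np.linalg.norm(t,axis=1)[:,None]
    c=e+.005*np.c_[-t[:,1],t[:,0]]; w=lambda e:((e-PIV)@rot(p[3]).T+PIV)@A.T+p[:2]
    E=w(e)+o
    r.append([np.linalg.norm(E-q,axis=1).min() for q in te]); C=w(c); d=np.linalg.norm(C-tip,axis=1)
    r.append([5*d.min()]); R.s=ys[d.argmin()]; return np.concatenate(r)
s=least_squares(R,[.587,-.03,.09,.11,0,0],diff_step=1e-4,loss='soft_l1',f_scale=.002); print(s.x.round(4),(R(s.x)*1e3).round(1),R.s)
E
python3 fit2.py
```

```text
base [[ 0.67229946  0.07737199]
 [ 0.6897089  -0.11826152]
 [ 0.5638705  -0.13019326]
 [ 0.54517621  0.06396177]] [[ 0.5612349  -0.13418232]
 [ 0.6883274  -0.12204657]] bolt [[ 0.59938048 -0.09601942]] [[ 0.59807323 -0.10089149]]
[ 0.5889 -0.0284  0.092   0.1117 -0.0013 -0.0011] [ 0.8  1.4  1.7 -2.1 -1.9 -2.1 -1.5  2.9  0.2  0.6  0.9  0.5 -0.3 -2.7
  0.3  0.6 -1.3 -1.1  3.4  0.1  0.4  1.7  1.5  1.   0.6  0.4  0.4  0.8
  0.4] -0.0666
```

```bash
sed -e 's/^fx=.*/fx=np.array([.5889,-.0284]); yaw=.092; sk=.1117/' -e 's/ys+.064/ys+.0666/' plan.py > plan2.py; python3 plan2.py; python3 f.py
```

```text
start tip fixture mm [-29.95402949 -73.20199108] end [-54.56973029  60.53795937]
pre world [ 0.55384848 -0.10514675] contact world [ 0.56579773 -0.1040443 ]
134 x at each mm (mm, rel start):
[0.0, -0.81, -1.64, -2.47, -3.3, -4.13, -4.95, -5.76, -6.55, -7.32, -8.07, -8.8, -9.49, -10.15, -10.78, -11.38, -11.94, -12.46, -12.94, -13.39, -13.79, -14.16, -14.48, -14.77, -15.02, -15.23, -15.4, -15.53, -15.63, -15.69, -15.71, -15.7, -15.66, -15.58, -15.47, -15.33, -15.16, -14.96, -14.73, -14.48, -14.21, -13.91, -13.59, -13.26, -12.9, -12.54, -12.16, -11.77, -11.38, -10.98, -10.57, -10.17, -9.78, -9.38, -9.0, -8.63, -8.28, -7.94, -7.63, -7.34, -7.08, -6.85, -6.66, -6.51, -6.41, -6.35, -6.34, -6.39, -6.49, -6.65, -6.88, -7.16, -7.5, -7.9, -8.36, -8.87, -9.43, -10.04, -10.69, -11.38, -12.11, -12.86, -13.64, -14.44, -15.26, -16.08, -16.91, -17.74, -18.57, -19.39, -20.2, -20.99, -21.76, -22.51, -23.23, -23.92, -24.58, -25.21, -25.8, -26.36, -26.87, -27.35, -27.8, -28.2, -28.56, -28.88, -29.17, -29.41, -29.62, -29.78, -29.92, -30.01, -30.06, -30.09, -30.07, -30.02, -29.94, -29.83, -29.69, -29.51, 
[... 319 characters left out ...]
0.01, 0.05, 0.08, 0.11, 0.14, 0.17, 0.2, 0.23, 0.25, 0.28, 0.3, 0.32, 0.34, 0.35, 0.37, 0.38, 0.39, 0.39, 0.4, 0.4, 0.4, 0.4, 0.39, 0.38, 0.37, 0.35, 0.34, 0.31, 0.29, 0.26, 0.23, 0.19, 0.15, 0.11, 0.06, 0.01, -0.05, -0.1, -0.16, -0.22, -0.28, -0.34, -0.4, -0.46, -0.51, -0.56, -0.61, -0.65, -0.69, -0.72, -0.75, -0.78, -0.8, -0.81, -0.83, -0.83, -0.83, -0.83, -0.82, -0.81, -0.79, -0.77, -0.75, -0.72, -0.69, -0.66, -0.63, -0.59, -0.56, -0.52, -0.48, -0.44, -0.4, -0.36, -0.32, -0.28, -0.24, -0.21, -0.17, -0.13, -0.09, -0.06, -0.02, 0.01, 0.05, 0.08, 0.11, 0.14, 0.17, 0.2, 0.23, 0.25, 0.28, 0.3, 0.32, 0.34, 0.35, 0.37, 0.38, 0.39, 0.4, 0.4, 0.4]
11.4 [ 0.5663 -0.1039  0.1012] [-1.63 -0.74  0.13]
```

>>> play_rows --series '[{"translation":[0,0.0003,0],"spin":0},{"translation":[0.001,-0.0008,0],"spin":0},{"translation":[0.001,-0.0008,0],"spin":0},{"translation":[0.001,-0.0008,0],"spin":0}]'

```text
time: 11.8
tool_pos: [0.5645, -0.1019, 0.1015]
tcp_rot: [2.116, 2.32, -0.001]
wrist_force: [-0.6, -4.9, -1.5]
width: 0.274
```

```bash
python3 f.py
```

```text
12.0 [ 0.5643 -0.1017  0.1015] [-1.41 -5.25 -1.13]
```

>>> play_rows --series '[{"translation":[0.001,-0.0008,0],"spin":0},{"translation":[0.001,-0.0008,0],"spin":0},{"translation":[0.001,-0.0008,0],"spin":0},{"translation":[0.001,-0.0008,0],"spin":0},{"translation":[0.001,-0.0008,0],"spin":0}]'

```text
time: 12.5
tool_pos: [0.56, -0.0973, 0.1016]
tcp_rot: [2.116, 2.32, -0.001]
wrist_force: [-1.9, -4.2, -1.7]
width: 0.277
```

```bash
python3 f.py
```

```text
12.7 [ 0.5598 -0.0971  0.1016] [-1.73 -5.37 -0.85]
```

>>> play_rows --series '[{"translation":[0.001,-0.00077,0],"spin":0},{"translation":[0.001,-0.00075,0],"spin":0},{"translation":[0.001,-0.00072,0],"spin":0},{"translation":[0.001,-0.0007,0],"spin":0},{"translation":[0.001,-0.00066,0],"spin":0}]'

```text
time: 13.2
tool_pos: [0.5557, -0.0925, 0.1015]
tcp_rot: [2.117, 2.32, -0.001]
wrist_force: [-1.0, -5.1, -0.6]
width: 0.273
```

```bash
python3 f.py
```

```text
13.4 [ 0.5556 -0.0923  0.1015] [-1.78 -4.56 -0.45]
```

>>> play_rows --series '[{"translation":[0.001,-0.00063,0],"spin":0},{"translation":[0.001,-0.0006,0],"spin":0},{"translation":[0.001,-0.00056,0],"spin":0},{"translation":[0.001,-0.00052,0],"spin":0},{"translation":[0.001,-0.00048,0],"spin":0}]'

```text
time: 13.9
tool_pos: [0.5522, -0.0874, 0.1013]
tcp_rot: [2.117, 2.321, -0.001]
wrist_force: [-0.6, -5.0, -0.0]
width: 0.275
```

```bash
python3 f.py
```

```text
14.1 [ 0.5521 -0.0873  0.1013] [-1.88 -4.62 -0.4 ]
```

>>> play_rows --series '[{"translation":[0.001,-0.0004,0],"spin":0},{"translation":[0.001,-0.00037,0],"spin":0},{"translation":[0.001,-0.00033,0],"spin":0},{"translation":[0.001,-0.00029,0],"spin":0},{"translation":[0.001,-0.00025,0],"spin":0}]'

```text
time: 14.6
tool_pos: [0.5499, -0.0822, 0.1011]
tcp_rot: [-2.117, -2.32, 0.001]
wrist_force: [-3.1, -3.8, -0.6]
width: 0.272
```

```bash
python3 f.py
```

```text
14.8 [ 0.5499 -0.082   0.1011] [-3.02 -3.52 -0.52]
```

>>> play_rows --series '[{"translation":[0.001,-0.00023,0],"spin":0},{"translation":[0.001,-0.00018,0],"spin":0},{"translation":[0.001,-0.00015,0],"spin":0},{"translation":[0.001,-0.00011,0],"spin":0},{"translation":[0.001,-8e-05,0],"spin":0}]'

```text
time: 15.3
tool_pos: [0.5488, -0.0773, 0.1011]
tcp_rot: [-2.117, -2.32, 0.001]
wrist_force: [-2.9, -3.9, -0.0]
width: 0.274
```

```bash
python3 f.py
```

```text
15.5 [ 0.5488 -0.0771  0.1011] [-3.75 -3.1  -0.92]
```

>>> play_rows --series '[{"translation":[0.001,-6e-05,0],"spin":0},{"translation":[0.001,-2e-05,0],"spin":0},{"translation":[0.001,1e-05,0],"spin":0},{"translation":[0.001,5e-05,0],"spin":0},{"translation":[0.001,8e-05,0],"spin":0}]'

```text
time: 16.0
tool_pos: [0.5485, -0.0722, 0.1012]
tcp_rot: [-2.117, -2.32, 0.0]
wrist_force: [-4.7, -2.0, -1.1]
width: 0.269
```

```bash
python3 f.py
```

```text
16.2 [ 0.5485 -0.0721  0.1012] [-3.79 -2.35 -0.49]
```

>>> play_rows --series '[{"translation":[0.001,0.00011,0],"spin":0},{"translation":[0.001,0.00014,0],"spin":0},{"translation":[0.001,0.00017,0],"spin":0},{"translation":[0.001,0.0002,0],"spin":0},{"translation":[0.001,0.00023,0],"spin":0}]'

```text
time: 16.7
tool_pos: [0.549, -0.0672, 0.1012]
tcp_rot: [-2.118, -2.32, -0.0]
wrist_force: [-3.9, -1.8, -1.1]
width: 0.276
```

>>> play_rows --series '[{"translation":[0.001,0.00025,0],"spin":0},{"translation":[0.001,0.00028,0],"spin":0},{"translation":[0.001,0.0003,0],"spin":0}]'

```text
time: 17.0
tool_pos: [0.5496, -0.0641, 0.1013]
tcp_rot: [-2.118, -2.321, 0.0]
wrist_force: [-4.5, -2.2, -0.8]
width: 0.269
```

```bash
python3 f.py
```

```text
17.2 [ 0.5496 -0.064   0.1013] [-4.09 -1.01 -0.74]
```

>>> play_rows --series '[{"translation":[0.001,0.00032,0],"spin":0},{"translation":[0.001,0.00034,0],"spin":0},{"translation":[0.001,0.00035,0],"spin":0},{"translation":[0.001,0.00037,0],"spin":0},{"translation":[0.001,0.00038,0],"spin":0}]'

```text
time: 17.7
tool_pos: [0.5509, -0.059, 0.1013]
tcp_rot: [-2.118, -2.321, 0.0]
wrist_force: [-3.7, -1.6, -0.6]
width: 0.267
```

>>> play_rows --series '[{"translation":[0.001,0.00039,0],"spin":0},{"translation":[0.001,0.0004,0],"spin":0},{"translation":[0.001,0.0004,0],"spin":0}]'

```text
time: 18.0
tool_pos: [0.5519, -0.0559, 0.1013]
tcp_rot: [-2.118, -2.321, -0.0]
wrist_force: [-4.4, -1.5, -1.7]
width: 0.271
```

```bash
python3 f.py
```

```text
18.2 [ 0.5519 -0.0558  0.1013] [-5.04 -0.86 -1.16]
```

>>> play_rows --series '[{"translation":[0.001,0.00038,0],"spin":0},{"translation":[0.001,0.00038,0],"spin":0},{"translation":[0.001,0.00038,0],"spin":0},{"translation":[0.001,0.00037,0],"spin":0},{"translation":[0.001,0.00036,0],"spin":0}]'

```text
time: 18.7
tool_pos: [0.5533, -0.0508, 0.1013]
tcp_rot: [2.118, 2.32, 0.0]
wrist_force: [-4.6, -1.8, -1.5]
width: 0.271
```

```bash
python3 f.py
```

```text
18.9 [ 0.5534 -0.0507  0.1013] [-4.27 -0.81 -0.74]
```

>>> play_rows --series '[{"translation":[0.001,0.00037,0],"spin":0},{"translation":[0.001,0.00035,0],"spin":0},{"translation":[0.001,0.00034,0],"spin":0},{"translation":[0.001,0.00031,0],"spin":0},{"translation":[0.001,0.00029,0],"spin":0}]'

```text
time: 19.4
tool_pos: [0.5545, -0.0458, 0.1013]
tcp_rot: [2.118, 2.321, -0.0]
wrist_force: [-3.7, -2.1, -0.3]
width: 0.274
```

```bash
python3 f.py
```

```text
19.6 [ 0.5545 -0.0457  0.1013] [-3.71 -2.   -0.6 ]
```

>>> play_rows --series '[{"translation":[0.001,0.0003,0],"spin":0},{"translation":[0.001,0.00026,0],"spin":0},{"translation":[0.001,0.00021,0],"spin":0},{"translation":[0.001,0.00016,0],"spin":0},{"translation":[0.001,0.00011,0],"spin":0}]'

```text
time: 20.1
tool_pos: [0.555, -0.0409, 0.1013]
tcp_rot: [2.117, 2.32, -0.001]
wrist_force: [-4.4, -2.8, -0.4]
width: 0.271
```

```bash
python3 f.py
```

```text
20.3 [ 0.555  -0.0408  0.1013] [-4.59 -2.59 -0.26]
```

>>> play_rows --series '[{"translation":[0.001,2e-05,0],"spin":0},{"translation":[0.001,-3e-05,0],"spin":0},{"translation":[0.001,-9e-05,0],"spin":0},{"translation":[0.001,-0.00014,0],"spin":0},{"translation":[0.001,-0.0002,0],"spin":0}]'

```text
time: 20.8
tool_pos: [0.5544, -0.0363, 0.1014]
tcp_rot: [2.117, 2.32, -0.001]
wrist_force: [-4.0, -3.2, -0.6]
width: 0.274
```

```bash
python3 f.py
```

```text
21.0 [ 0.5543 -0.0362  0.1013] [-4.17 -3.93 -0.71]
```

>>> play_rows --series '[{"translation":[0.001,-0.0003,0],"spin":0},{"translation":[0.001,-0.00036,0],"spin":0},{"translation":[0.001,-0.00041,0],"spin":0},{"translation":[0.001,-0.00047,0],"spin":0},{"translation":[0.001,-0.00052,0],"spin":0}]'

```text
time: 21.5
tool_pos: [0.5525, -0.032, 0.1016]
tcp_rot: [2.115, 2.319, -0.0]
wrist_force: [-2.3, -5.9, -2.1]
width: 0.271
```

```bash
python3 f.py
```

```text
21.7 [ 0.5524 -0.0319  0.1016] [-3.51 -5.19 -1.  ]
```

>>> play_rows --series '[{"translation":[0.001,-0.00065,0],"spin":0},{"translation":[0.001,-0.00068,0],"spin":0},{"translation":[0.001,-0.00072,0],"spin":0},{"translation":[0.001,-0.00075,0],"spin":0},{"translation":[0.001,-0.00077,0],"spin":0}]'

```text
time: 22.2
tool_pos: [0.5491, -0.0274, 0.1019]
tcp_rot: [2.115, 2.318, 0.001]
wrist_force: [-2.0, -6.1, -0.8]
width: 0.273
```

```bash
python3 f.py
```

```text
22.4 [ 0.549  -0.0273  0.1019] [-2.16 -4.98 -1.53]
```

>>> play_rows --series '[{"translation":[0.001,-0.00077,0],"spin":0},{"translation":[0.001,-0.0008,0],"spin":0},{"translation":[0.001,-0.00082,0],"spin":0},{"translation":[0.001,-0.00083,0],"spin":0},{"translation":[0.001,-0.00084,0],"spin":0}]'

```text
time: 22.9
tool_pos: [0.5451, -0.023, 0.1022]
tcp_rot: [2.114, 2.317, 0.002]
wrist_force: [-2.4, -6.8, -2.6]
width: 0.271
```

```bash
python3 f.py
```

```text
23.1 [ 0.545  -0.0228  0.1022] [-1.47 -5.41 -0.81]
```

>>> play_rows --series '[{"translation":[0.001,-0.00087,0],"spin":0},{"translation":[0.001,-0.00087,0],"spin":0},{"translation":[0.001,-0.00087,0],"spin":0},{"translation":[0.001,-0.00087,0],"spin":0},{"translation":[0.001,-0.00085,0],"spin":0}]'

```text
time: 23.6
tool_pos: [0.5405, -0.0184, 0.1023]
tcp_rot: [2.114, 2.317, 0.002]
wrist_force: [-1.6, -7.1, -0.6]
width: 0.27
```

```bash
python3 f.py
```

```text
23.8 [ 0.5403 -0.0182  0.1023] [-1.7  -5.49 -0.89]
```

>>> play_rows --series '[{"translation":[0.001,-0.00086,0],"spin":0},{"translation":[0.001,-0.00084,0],"spin":0},{"translation":[0.001,-0.00082,0],"spin":0},{"translation":[0.001,-0.0008,0],"spin":0},{"translation":[0.001,-0.00076,0],"spin":0}]'

```text
time: 24.3
tool_pos: [0.5359, -0.0137, 0.1023]
tcp_rot: [2.114, 2.317, 0.002]
wrist_force: [-1.5, -5.8, -1.3]
width: 0.267
```

```bash
python3 f.py
```

```text
24.5 [ 0.5358 -0.0135  0.1023] [-1.54 -5.2  -0.16]
```

>>> play_rows --series '[{"translation":[0.001,-0.0007,0],"spin":0},{"translation":[0.001,-0.00067,0],"spin":0},{"translation":[0.001,-0.00064,0],"spin":0},{"translation":[0.001,-0.0006,0],"spin":0},{"translation":[0.001,-0.00056,0],"spin":0}]'

```text
time: 25.0
tool_pos: [0.5319, -0.0087, 0.1022]
tcp_rot: [2.115, 2.318, 0.002]
wrist_force: [-1.8, -5.6, -1.2]
width: 0.27
```

```bash
python3 f.py
```

```text
25.2 [ 0.5316 -0.0083  0.1021] [-1.46 -3.79  0.56]
```

>>> play_rows --series '[{"translation":[0.001,-0.00045,0],"spin":0},{"translation":[0.001,-0.00042,0],"spin":0},{"translation":[0.001,-0.00039,0],"spin":0},{"translation":[0.001,-0.00036,0],"spin":0},{"translation":[0.001,-0.00032,0],"spin":0}]'

```text
time: 25.7
tool_pos: [0.528, -0.0025, 0.1013]
tcp_rot: [-2.118, -2.32, -0.001]
wrist_force: [-1.1, -0.7, -0.4]
width: 0.273
```

```bash
python3 f.py
```

```text
25.9 [ 0.528  -0.0025  0.1013] [-0.62  0.14 -0.34]
```

>>> play_rows --series '[{"translation":[0,0.0003,0],"spin":0},{"translation":[0,0.0003,0],"spin":0}]'

```text
time: 26.1
tool_pos: [0.5283, -0.0027, 0.1012]
tcp_rot: [-2.117, -2.32, 0.0]
wrist_force: [-1.4, -0.2, -0.8]
width: 0.277
```

```bash
python3 f.py
```

```text
26.3 [ 0.5283 -0.0029  0.1012] [-0.86 -0.31 -0.59]
```

>>> play_rows --series '[{"translation":[0,0.0003,0],"spin":0},{"translation":[0,0.0002,0],"spin":0},{"translation":[0,0,0],"spin":0}]'

```text
time: 26.6
tool_pos: [0.5286, -0.0029, 0.1012]
tcp_rot: [-2.117, -2.32, 0.001]
wrist_force: [-2.7, 0.0, -1.1]
width: 0.28
```

```bash
python3 f.py
```

```text
26.8 [ 0.5286 -0.0029  0.1011] [-2.52  0.11 -0.21]
```

>>> play_rows --series '[{"translation":[0.001,-0.00025,0],"spin":0},{"translation":[0.001,-0.00022,0],"spin":0},{"translation":[0.001,-0.00018,0],"spin":0},{"translation":[0.001,-0.00015,0],"spin":0}]'

```text
time: 27.2
tool_pos: [0.5276, 0.0008, 0.1012]
tcp_rot: [-2.118, -2.32, 0.001]
wrist_force: [-3.2, -3.7, -0.8]
width: 0.268
```

```bash
python3 f.py
```

```text
27.4 [0.5275 0.001  0.1012] [-2.7  -3.1  -0.65]
```

>>> play_rows --series '[{"translation":[0.001,-0.00014,0],"spin":0},{"translation":[0.001,-0.0001,0],"spin":0},{"translation":[0.001,-6e-05,0],"spin":0},{"translation":[0.001,-3e-05,0],"spin":0}]'

```text
time: 27.8
tool_pos: [0.5268, 0.0051, 0.1012]
tcp_rot: [-2.117, -2.32, 0.0]
wrist_force: [-3.7, -3.1, -1.0]
width: 0.271
```

```bash
python3 f.py
```

```text
28.0 [0.5268 0.0053 0.1011] [-3.54 -2.44 -0.85]
```

>>> play_rows --series '[{"translation":[0.001,-1e-05,0],"spin":0},{"translation":[0.001,2e-05,0],"spin":0},{"translation":[0.001,6e-05,0],"spin":0},{"translation":[0.001,9e-05,0],"spin":0},{"translation":[0.001,0.00012,0],"spin":0}]'

```text
time: 28.5
tool_pos: [0.5267, 0.0101, 0.1012]
tcp_rot: [-2.118, -2.32, 0.0]
wrist_force: [-3.7, -2.8, -1.4]
width: 0.267
```

```bash
python3 f.py
```

```text
28.7 [0.5268 0.0103 0.1012] [-4.41 -1.47 -1.37]
```

>>> play_rows --series '[{"translation":[0.001,0.00013,0],"spin":0},{"translation":[0.001,0.00016,0],"spin":0},{"translation":[0.001,0.00019,0],"spin":0},{"translation":[0.001,0.00022,0],"spin":0},{"translation":[0.001,0.00025,0],"spin":0}]'

```text
time: 29.2
tool_pos: [0.5274, 0.0152, 0.1012]
tcp_rot: [-2.118, -2.32, -0.0]
wrist_force: [-3.7, -2.1, -0.5]
width: 0.269
```

>>> play_rows --series '[{"translation":[0.001,0.00028,0],"spin":0},{"translation":[0.001,0.0003,0],"spin":0},{"translation":[0.001,0.00032,0],"spin":0}]'

```text
time: 29.5
tool_pos: [0.528, 0.0182, 0.1013]
tcp_rot: [-2.118, -2.32, 0.0]
wrist_force: [-3.4, -1.8, -0.0]
width: 0.273
```

```bash
python3 f.py
```

```text
29.7 [0.528  0.0184 0.1013] [-4.37 -0.49 -0.76]
```

>>> play_rows --series '[{"translation":[0.001,0.00034,0],"spin":0},{"translation":[0.001,0.00035,0],"spin":0},{"translation":[0.001,0.00037,0],"spin":0},{"translation":[0.001,0.00038,0],"spin":0},{"translation":[0.001,0.00039,0],"spin":0}]'

```text
time: 30.2
tool_pos: [0.5294, 0.0233, 0.1013]
tcp_rot: [-2.118, -2.32, -0.0]
wrist_force: [-4.3, -1.7, -1.3]
width: 0.272
```

>>> play_rows --series '[{"translation":[0.001,0.0004,0],"spin":0},{"translation":[0.001,0.0004,0],"spin":0},{"translation":[0.001,0.0004,0],"spin":0}]'

```text
time: 30.5
tool_pos: [0.5303, 0.0264, 0.1013]
tcp_rot: [-2.118, -2.32, 0.0]
wrist_force: [-4.5, -1.0, -1.1]
width: 0.271
```

```bash
python3 f.py
```

```text
30.7 [0.5303 0.0265 0.1013] [-4.19 -0.71 -0.87]
```

>>> play_rows --series '[{"translation":[0.001,0.0004,0],"spin":0},{"translation":[0.001,0.0004,0],"spin":0},{"translation":[0.001,0.0004,0],"spin":0},{"translation":[0.001,0.00039,0],"spin":0},{"translation":[0.001,0.00038,0],"spin":0}]'

```text
time: 31.2
tool_pos: [0.5318, 0.0315, 0.1013]
tcp_rot: [2.118, 2.321, -0.0]
wrist_force: [-4.5, -0.7, 0.2]
width: 0.27
```

>>> play_rows --series '[{"translation":[0,-0.004,0],"spin":0},{"translation":[0,-0.012,0],"spin":0},{"translation":[0,-0.02,0],"spin":0},{"translation":[0,-0.02,-0.01],"spin":0},{"translation":[0,0,-0.016],"spin":0}]'

```text
time: 31.7
tool_pos: [0.4725, 0.0264, 0.1262]
tcp_rot: [-2.116, -2.319, 0.003]
wrist_force: [-0.4, -0.4, -0.5]
width: 0.276
```

>>> play_rows --series '[{"translation":[0,0,0],"spin":0},{"translation":[0,0,0],"spin":0},{"translation":[0,0,0],"spin":0},{"translation":[0,0,0],"spin":0},{"translation":[0,0,0],"spin":0}]'

```text
time: 32.2
tool_pos: [0.4759, 0.0264, 0.1266]
tcp_rot: [-2.117, -2.32, 0.001]
wrist_force: [0.9, 0.9, -1.2]
width: 0.275
```

```bash
python3 f.py
python3 - <<'E'
from h import *
s=bot.read_state(); from scipy.spatial.transform import Rotation as Ro
M=Ro.from_rotvec(s['tcp_rot']).as_matrix(); print(M.T@(np.array([.4868,-.2832,.1285])-s['tool_pos']),M.round(3))
E
```

```text
32.4 [0.476  0.0264 0.127 ] [ 0.06 -0.04 -1.05]
[-0.3092751  -0.0174715  -0.00154077] [[-0.091  0.996 -0.001]
 [ 0.996  0.091 -0.   ]
 [ 0.    -0.001 -1.   ]]
```

>>> play_rows --series '[{"translation":[-0.025,-0.002,-0.001],"spin":0},{"translation":[-0.04,-0.0025,-0.001],"spin":0},{"translation":[-0.045,-0.0025,0],"spin":0},{"translation":[-0.045,-0.0025,0],"spin":0},{"translation":[-0.045,-0.0025,0],"spin":0}]'

```text
time: 32.9
tool_pos: [0.4823, -0.1755, 0.1294]
tcp_rot: [2.117, 2.321, 0.0]
wrist_force: [0.7, -0.1, -1.1]
width: 0.272
```

>>> play_rows --series '[{"translation":[-0.045,-0.0025,0],"spin":0},{"translation":[-0.04,-0.002,0],"spin":0},{"translation":[-0.0242,-0.001,0],"spin":0},{"translation":[0,0,0],"spin":0},{"translation":[0,0,0],"spin":0}]'

```text
time: 33.4
tool_pos: [0.4865, -0.2833, 0.1289]
tcp_rot: [-2.119, -2.318, -0.0]
wrist_force: [-0.1, -0.4, -1.1]
width: 0.271
```

>>> play_rows --series '[{"translation":[0,0,0],"spin":0},{"translation":[0,0,0],"spin":0},{"translation":[0,0,0],"spin":0},{"translation":[0,0,0],"spin":0},{"translation":[0,0,0],"spin":0}]'

```text
time: 33.9
tool_pos: [0.4869, -0.2827, 0.1294]
tcp_rot: [2.117, 2.321, 0.0]
wrist_force: [-0.2, 0.1, -1.2]
width: 0.272
```

>>> play_rows --series '[{"translation":[0,0,0],"spin":0},{"translation":[0,0,0],"spin":0},{"translation":[0,0,0],"spin":0},{"translation":[0,0,0],"spin":0},{"translation":[0,0,0],"spin":0}]'

```text
time: 34.4
tool_pos: [0.4868, -0.2832, 0.1292]
tcp_rot: [-2.118, -2.32, 0.0]
wrist_force: [0.6, 0.3, -1.2]
width: 0.274
```

```bash
python3 f.py;  python3 - <<'E'
from h import *
import cv2
a=bot.read_camera("side"); s=bot.read_state(); p=s['tool_pos']
cv2.imwrite("pics/g5.png",cv2.resize(a[260:440,190:370],None,fx=3.3,fy=3.3,interpolation=2))
print(p,s['tcp_rot'])
E
```

```text
34.6 [ 0.4869 -0.2832  0.1293] [-0.02  0.1  -0.89]
[ 0.48682943 -0.28311879  0.12926864] [-2.11766439e+00 -2.32053585e+00  1.66477986e-05]
```

View pics/g5.png

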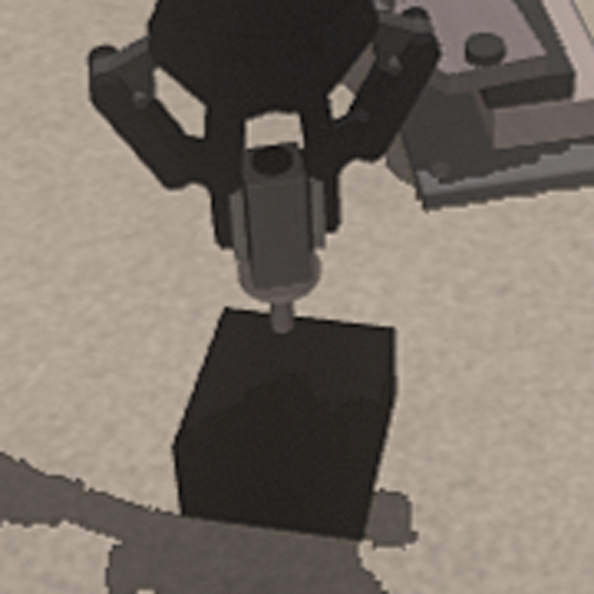

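The tip at (282,330) hangs over the middle of the stand as it did when lifted, and the handle is close to upright. I'll lower it, watching the force.

>>> play_rows --series '[{"translation":[0,0,0.008],"spin":0},{"translation":[0,0,0.008],"spin":0},{"translation":[0,0,0.008],"spin":0},{"translation":[0,0,0.005],"spin":0},{"translation":[0,0,0.003],"spin":0}]'

```text
time: 35.15
tool_pos: [0.4862, -0.2827, 0.096]
tcp_rot: [-2.117, -2.319, 0.0]
wrist_force: [-1.0, -0.0, -0.7]
width: 0.271
```

>>> play_rows --series '[{"translation":[0,0,0.002],"spin":0},{"translation":[0,0,0.002],"spin":0},{"translation":[0,0,0.002],"spin":0},{"translation":[0,0,0.002],"spin":0}]'

```text
time: 35.55
tool_pos: [0.487, -0.2833, 0.0894]
tcp_rot: [2.117, 2.32, 0.0]
wrist_force: [0.6, 0.3, -1.2]
width: 0.272
```

>>> play_rows --series '[{"translation":[0,0,0.004],"spin":0},{"translation":[0,0,0.004],"spin":0},{"translation":[0,0,0.004],"spin":0},{"translation":[0,0,0.004],"spin":0},{"translation":[0,0,0.003],"spin":0}]'

```text
time: 36.05
tool_pos: [0.4866, -0.283, 0.0697]
tcp_rot: [-2.117, -2.32, 0.0]
wrist_force: [-0.5, 0.4, -0.6]
width: 0.269
```

>>> play_rows --series '[{"translation":[0,0,0.002],"spin":0},{"translation":[0,0,0.001],"spin":0},{"translation":[0,0,0.001],"spin":0},{"translation":[0,0,0],"spin":0},{"translation":[0,0,0],"spin":0}]'

```text
time: 36.55
tool_pos: [0.487, -0.2832, 0.0664]
tcp_rot: [2.117, 2.32, 0.0]
wrist_force: [0.3, 0.2, -0.5]
width: 0.273
```

```bash
python3 f.py
```

```text
36.75 [ 0.4869 -0.2832  0.0664] [ 0.05  0.5  -1.37]
```

>>> play_rows --series '[{"translation":[0,0,0.001],"spin":0},{"translation":[0,0,0.001],"spin":0},{"translation":[0,0,0.0005],"spin":0},{"translation":[0,0,0],"spin":0}]'

```text
time: 37.15
tool_pos: [0.4867, -0.283, 0.0636]
tcp_rot: [-2.117, -2.32, 0.0]
wrist_force: [0.7, -0.3, -1.0]
width: 0.274
```

```bash
python3 f.py
```

```text
37.35 [ 0.4868 -0.2831  0.0638] [ 0.16  0.15 -0.76]
```

>>> play_rows --series '[{"translation":[0,0,0.0005],"spin":0},{"translation":[0,0,0.0005],"spin":0},{"translation":[0,0,0],"spin":0}]'

```text
time: 37.65
tool_pos: [0.4869, -0.2832, 0.0635]
tcp_rot: [2.118, 2.32, -0.0]
wrist_force: [-2.1, 1.3, 5.5]
width: 0.273
```

```bash
python3 f.py
```

```text
37.85 [ 0.4869 -0.2832  0.0635] [-2.3   1.47  5.21]
```

>>> play_rows --series '[{"translation":[0,0,0],"spin":0},{"translation":[0,0,0],"spin":0}]' --force 20

```text
time: 38.05
tool_pos: [0.4869, -0.2832, 0.0635]
tcp_rot: [2.118, 2.32, 0.0]
wrist_force: [-2.1, 1.8, 5.9]
width: 0.269
```

>>> play_rows --series '[{"translation":[0,0,0],"spin":0},{"translation":[0,0,0],"spin":0},{"translation":[0,0,0],"spin":0},{"translation":[0,0,0],"spin":0},{"translation":[0,0,0],"spin":0}]' --jaw 0.6

```text
time: 38.55
tool_pos: [0.4868, -0.2831, 0.0626]
tcp_rot: [-2.118, -2.32, 0.0]
wrist_force: [-0.7, -0.4, 0.2]
width: 0.8
```

>>> play_rows --series '[{"translation":[0,0,-0.005],"spin":0},{"translation":[0,0,-0.015],"spin":0},{"translation":[0,0,-0.03],"spin":0},{"translation":[0,0,-0.04],"spin":0},{"translation":[0,0,-0.04],"spin":0}]'

```text
time: 39.05
tool_pos: [0.4866, -0.283, 0.195]
tcp_rot: [2.118, 2.32, 0.0]
wrist_force: [0.4, -0.7, -0.3]
width: 0.8
```

>>> play_rows --series '[{"translation":[0,0,-0.03],"spin":0},{"translation":[0,0,-0.02],"spin":0},{"translation":[0,0,0],"spin":0},{"translation":[0,0,0],"spin":0}]'

```text
time: 39.45
tool_pos: [0.487, -0.2832, 0.2436]
tcp_rot: [2.117, 2.319, 0.0]
wrist_force: [1.2, 0.9, -1.2]
width: 0.801
```

```bash
python3 f.py
python3 - <<'E'
from h import *
import cv2
a=bot.read_camera("side")
cv2.imwrite("pics/g6.png",cv2.resize(a[180:440,190:460],None,fx=2.2,fy=2.2,interpolation=2))
E
```

```text
39.65 [ 0.4858 -0.2825  0.2407] [-0.45 -0.02 -0.67]
```

View pics/g6.png

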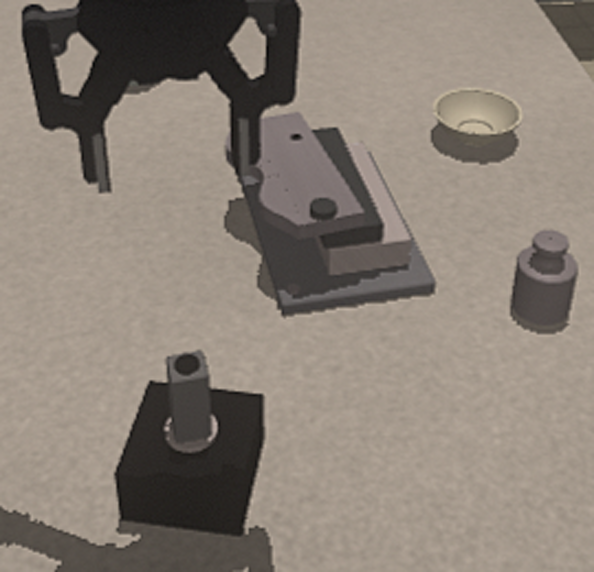

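The stylus stands in the stand with its collar flat on the top at (190,432). The gripper is well clear, and the dish and weight have not moved.

```bash
python3 -c "
from workcell import bot
print(bot.finish_job())"
```

```text
the job is handed in; nothing more can be done
None
```

I traced the cam's wavy edge with the stylus from the bolt end to the far end and put it back in its stand. The job is handed in at about 40 s. The pressure was mostly steady, apart from one short light stretch.

- **Sweep:** The trace ran over both crests and through the hollow at about 10 mm/s, with short pauses to read the force. By my fitted model it covered the edge from about y = -66 to past +60 mm along the cam.
- **Force:** The pressing force was mostly about 3.3 to 5 N and rose to about 5.7 N on the climb out of the hollow. The highest total sideways force I read, including drag, was about 7.3 N. I only took readings between moves.
- **Failed check:** On the climb to the second crest, around y = +30 mm, the force dropped to about 0.7 N for roughly a second. I think contact held, but that is within the sensor noise. I stopped and pressed back up to about 2.5 N before moving on, and did not go back over that stretch.
- **Disagreement:** First contact came about 4 mm further in than the first camera estimate. I refitted the model to that touch and used it for the sweep.
- **Return:** The collar met the stand at the same gripper height as at pickup. The last picture shows the stylus upright and home, the gripper open and clear, and the dish and weight in place. I did not check the jar in that picture; it was well away from every move.

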